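Open the sprung safety cap of a sample canister

TASK

Open the sample canister: push its sprung cap down by the bar until you feel it bottom, without forcing it, twist it anticlockwise until it is free of the catch, and lift it out. Then set the cap down gently, upright with its bar on top, in the middle of the round steel dish, and leave the other things on the bench alone.

Things in the scene. Friction and masses are not known exactly. Their poses are not given: they have to be found in the camera images.
- canister: Aluminium sample canister, fixed: bolted to the bench by its 120 x 120 x 6 mm plate; body 88 mm across, 76 mm high, then a steel neck 53 mm across up to 110 mm. Origin: centre of its underside, on the bench; z up, along the cap's axis. With the cap locked, the x axes of cap and canister are in line.
- mouth (a point): Centre of the canister's mouth, top of its neck, hidden under the cap. Here two hooks and a fragile catch hold the cap: more than 30 N between cap and canister (pushed on past the bottom, or turned or pulled before it is free) breaks it. A spring pushes the cap up: 3 N start it down, then 0.4 N more per mm. Side play is 2 mm, so let the cap centre itself.
- cap_mid (a point): Grey plastic cap, 64 mm across, 61 mm tall, 0.12 kg, loose but locked on the canister at first, this point then 129.5 mm above the bench. Point: on its axis, half-way up, 30.5 mm above the foot of its stem; z up, x along the bar. Flat top round the bar: 4.5 mm above this point. Below: a skirt 64 mm across down to 22.5 mm under it, and a 25 mm stem with two lugs along x.
- cap_bar (a point): Centre of the grip bar on the cap (46 mm long along its x, 14 mm wide along its y, 26 mm high), 17.5 mm above cap_mid. Held down past the catch, the cap turns anticlockwise seen from above (clockwise is blocked). It is free from 45 to 90 degrees of turn, 65 to 70 being safest, and the spring then raises it 10 mm above its locked height; 35 mm above that height it is out.
- cap_foot (a point): Foot of the cap's stem, on its axis, hidden in the neck; 40 mm over its two lugs. To turn, the lugs must go down below a catch tooth: this needs 2.5 to 11 mm of push, hidden and different at every start. The hard bottom comes 2 mm after the tooth (4.5 to 13 mm down); the spring alone never gives over 10 N, so a sudden rise to 12 to 15 N is the bottom.
- dish: Shallow round steel dish, loose, 0.3 kg, 132 mm across the rim, 16 mm high, flat floor 3 mm thick and 110 mm across. Origin: centre of its underside. The cap stands in it on the foot of its stem.
- bottle: Bystander: small amber glass bottle, 48 mm across, 90 mm tall, standing loose; origin under its centre.
- jar: Bystander: small white plastic jar, 52 mm across, 60 mm tall, standing loose; origin under its centre.
- weight: Bystander: brass calibration weight with a knob, 32 mm across, 48 mm tall, standing loose; origin under its centre.
Things that resemble listed ones, but are neither listed nor needed, are in the scene too. Of the things like the canister, leave any that is yellow; of the rest the larger one is meant.

How it is judged:
On the way, in this order (a step that is already met when the one before it is completed fails the run):
1. the cap, still down in the neck, has been turned more than 40 degrees from its locked position (angle between the x axis of cap_mid and the x axis of canister, either way round above 0.7 rad and z of cap_mid in the frame of canister below 0.1445 m and horizontal distance between cap_mid and canister below 0.008 m), for 0.1 s.
2. the cap has been lifted out, 35 mm or more above its locked height (z of cap_mid in the frame of canister above 0.1645 m), for 0.1 s.
At the end, for the whole second after the job is handed in: The cap stands still and upright (within 0.1 rad), bar on top, on the floor of the steel dish, its axis within 25 mm of the dish's centre; the dish is level on the bench and the cap is released (horizontal distance between cap_mid and dish below 0.025 m and z of cap_mid in the frame of dish between 0.0295 and 0.0385 m and angle between each of cap_mid, dish's own z axis and vertical below 0.1 rad and height (world z) of dish below 0.006 m and linear speed of cap below 0.02 m/s); the robot touches nothing.
It fails at once if more than 30 N between the cap and the canister: the catch is forced (contact force between cap and canister above 30 N).
It fails at once if the cap is rammed into the dish with more than 80 N (contact force between cap and dish above 80 N).
It fails at once if the cap is let go, away from the canister, more than about 15 mm above the dish's floor (horizontal distance between cap_mid and canister above 0.06 m and height (world z) of cap_mid above 0.0495 m and contact force between the fingers and cap below 0.01 N).
It fails at once if a bystander (bottle, jar or weight) is moved more than 30 mm (distance of any of bottle, jar, weight from where it was at the start of the episode above 0.03 m).
It also fails if it takes over 59 s, if anything falls off the work surface, if the arm or the gripper's body presses on something with over 40 N, if the wrist force passes 120 N, or if a joint passes its speed limit or range.

ROBOT

A 6-joint arm with a two-finger parallel gripper is mounted at the origin on the work surface. World frame = base frame: x ahead of the robot, y to its left, z up, the work surface at z = 0. Lengths are in m, angles in rad, forces in N, time in s.
With the tool pointing down it reaches from about 0.4 to 0.825 m from the base axis. Payload 7 kg.
Tool frame: the origin (TCP) lies at the very end of the fingers, on their centre line; the grasp point (between the pads) lies 19 mm behind it (arm.grip_point_offset is the distance from the TCP to the grasp point, in m); z points along the fingers, y is the line along which they close (so a half turn about z gives the same grasp; the last joint's range is limited). The gripper opens to 88 mm and grips with 3 to 60 N. Pads are 19 mm wide; open, the fingers measure 130 mm over their backs; the gripper's body (78 mm by 193 mm) begins 47 mm behind the grasp point.
Start: joints at [1.441, 0.359, 0.012, 0, -1.224, -0.288], TCP at [0.274, 0.617, 0.227] pointing down, gripper open.
Joint ranges: [-3.07, 3.07], [-1.43, 2.12], [-1.02, 1.25], [-3.03, 1.67], [-3.05, -0], [-3.03, 3.03]. Speed limits (rad/s): [2.39, 2.39, 3.01, 3.14, 3.14, 3.14].

INTERFACE

Orientations are given as [roll, pitch, yaw] about the fixed x, y, z axes, in that order (R = Rz(yaw) Ry(pitch) Rx(roll)).
In Python, from station import arm, cams gives the robot as it stands.
- The arm moves only by the shell command python3 -m handwheel 'ROWS' [FORCE]. ROWS is JSON, a list that holds one entry, the list of rows, each a list of 7 numbers: the shift along the tool's x, y, z normalised to -1 to 1, where 1 is 0.08 m, then the turn, a rotation vector about the tool's x, y, z normalised to -1 to 1, where 1 is 0.5 rad, then the closure in counts, from 0 (fully open) to 255 (shut). In form: [[[x, y, z, wx, wy, wz, hand], ...]]. A call has 1 to 5 rows; each row is the pose to reach, as a shift and turn from the pose commanded when the call began, along the tool's axes at that moment; what a row does not reach only later rows make up. A row lasts 1/8 s, in which the tool goes at most 62.5 mm and 10.7 degrees, less where a joint would pass 70% of its speed; a pose out of reach is approached as far as the arm can. A call with a number of a shift or a turn outside -1 to 1 is refused whole. A call with a gripper value outside its range is refused whole. The fingers move at their own pace and stop on an object; FORCE is the grip in N (left out, the last holds). Time passes only in rows, so rows that repeat a pose let the fingers close. It gives the time, the measured TCP pose, the force, the opening and the grip force at its end, in the units of the state.
- arm.get_state(): the state, without advancing time (a new reading comes with each control period).
- cams.grab_frame(name): name is "scene" or "top" or "wrist"; returns the picture (480x640x3 uint8, blue, green, red); there is no depth.
- cams.camera_info(name): a dict with "camera_matrix" (3x3 intrinsics, pixels), "R" (3x3) and "t" (3): a world point X has camera coordinates R X + t; the wrist camera has in their place "hand_eye" (4x4, takes a point from camera to tool coordinates, whose origin is the TCP and whose axes are the flange's). Camera axes: x right, y down, z forward; pixel columns grow to the right and rows downward; lengths in m; the calibration is good to about 2 mm. A picture is of the moment at which its call begins: read the wrist's pose just before it. camera_info takes no time and is no camera call.
- arm.job_done(): hands the job in; it is judged then, once.
The state is a dict: "t": time; "q": joint angles; "qd": joint speeds; "joint_efforts": joint torques, N m; "eef_pos": TCP position; "ee_rot": TCP orientation; "force": force on the tool from outside, world axes, zero at the start; "moment": the same for the moment, N m; "width": finger opening in m; "gripper_force": force on a finger pad.
Only numpy, scipy, OpenCV 4.12 (cv2) and the standard library are available. Lean on these libraries where they do the work, as an engineer would, in place of code of your own. Each camera call takes 0.05 s, during which the arm holds its last target. There are 200 camera calls.

## Working session

There is one attempt and no reset: what is moved stays moved. The work goes in short steps, Python scripts to look and compute and a shell command to move; the robot and the scene stay as the last step left them, time stands still between calls to the robot, and variables do not carry over. Pictures are saved under pics/ and viewed, at most 10 in all, crops included, and the job is handed in when it is done.

```bash
ls; mkdir -p pics
python3 - <<'E'
from station import arm,cams
import cv2,numpy as np
np.set_printoptions(precision=4,suppress=True)
s=arm.get_state();print(s)
for n in ("top","scene","wrist"):
    print(n,cams.camera_info(n))
for n in ("top","scene"):
    cv2.imwrite(f"pics/{n}0.png",cams.grab_frame(n))
E
```

```text
pics
{'t': 0.0, 'q': array([ 1.4411,  0.3594,  0.0111, -0.0003, -1.2241, -0.2881]), 'qd': array([-0.0006,  0.0005,  0.0027, -0.0002,  0.001 ,  0.0014]), 'joint_efforts': array([ -0.0007, -58.2722,  29.3063,   6.9973,   0.0068,  -0.0001]), 'eef_pos': array([0.2737, 0.6165, 0.2256]), 'ee_rot': array([ 3.1399, -0.0002, -0.4179]), 'force': array([ 0.4983, -0.4407,  0.1844]), 'moment': array([ 0.0422,  0.0328, -0.025 ]), 'gripper_force': 0.0, 'width': 0.08783954737695225}
top {'camera_matrix': array([[622.575 ,   0.    , 317.606 ],
       [  0.    , 622.575 , 241.3216],
       [  0.    ,   0.    ,   1.    ]]), 'R': array([[ 0.0169, -0.9993,  0.0319],
       [-0.9872, -0.0218, -0.1578],
       [ 0.1584, -0.0288, -0.9869]]), 't': array([-0.1251,  0.568 ,  1.107 ])}
scene {'camera_matrix': array([[625.0563,   0.    , 321.6066],
       [  0.    , 625.0563, 245.0853],
       [  0.    ,   0.    ,   1.    ]]), 'R': array([[ 0.5271,  0.8497, -0.0171],
       [ 0.4999, -0.3262, -0.8023],
       [-0.6872,  0.4143, -0.5967]]), 't': array([-0.2187, -0.2128,  1.5574])}
wrist {'camera_matrix': array([[405.2683,   0.    , 320.1133],
       [  0.    , 405.2683, 242.844 ],
       [  0.    ,   0.    ,   1.    ]]), 'hand_eye': array([[-0.0001, -0.9553, -0.2955,  0.0795],
       [ 1.    , -0.0005,  0.0013, -0.0003],
       [-0.0014, -0.2955,  0.9553, -0.1573],
       [ 0.    ,  0.    ,  0.    ,  1.    ]])}
```

View pics/top0.png

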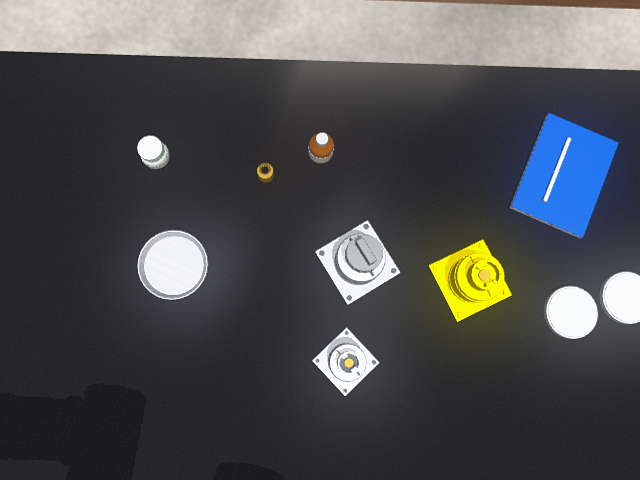

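View pics/scene0.png

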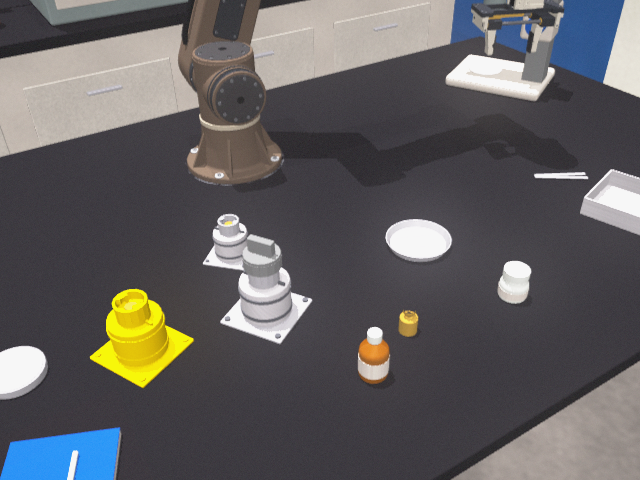

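The top view shows three canister-like things: yellow at (470,280), which is excluded; a small open aluminium one at (346,362); and a larger aluminium one with a grey barred cap at (358,262). The last fits, being the larger non-yellow one and the only one capped. The dish candidates are the steel dish with a rim at (173,265) and two white flat discs at (572,312) and (627,298). The rimmed steel one fits. I'll confirm both in an enlarged crop.

```bash
cat > h.py <<'E'
from station import arm,cams
import cv2,numpy as np
np.set_printoptions(precision=4,suppress=True)
def ray(n,uv,z,T=None):
    c=cams.camera_info(n);K=c["camera_matrix"]
    d=np.linalg.inv(K)@np.array([uv[0],uv[1],1.])
    if T is None: o=-c["R"].T@c["t"]; d=c["R"].T@d
    else: M=T@c["hand_eye"]; o=M[:3,3]; d=M[:3,:3]@d
    return o+d*(z-o[2])/d[2]
def proj(n,X):
    c=cams.camera_info(n);p=c["camera_matrix"]@(c["R"]@np.array(X)+c["t"]);return p[:2]/p[2]
E
python3 - <<'E'
from h import *
im=cv2.imread("pics/top0.png")
a=cv2.resize(im[200:320,300:420],None,fx=5,fy=5,interpolation=cv2.INTER_CUBIC)
cv2.imwrite("pics/crop1.png",a)
# dish rim by threshold
b=cv2.inRange(cv2.cvtColor(im,cv2.COLOR_BGR2GRAY)[210:320,110:240],90,255)
cs,_=cv2.findContours(b,cv2.RETR_EXTERNAL,cv2.CHAIN_APPROX_NONE)
c=max(cs,key=cv2.contourArea);e=cv2.fitEllipse(c);u=np.array(e[0])+[110,210];print(e,u)
print("dish",ray("top",u,.016), "dia", e[1][0]*ray("top",u,.016)[2])
for du in (-e[1][0]/2,e[1][0]/2): print(ray("top",u+[du,0],.016))
E
```

```text
((62.30942153930664, 54.336875915527344), (68.5092544555664, 70.75067138671875), 56.53367614746094) [172.3094 264.3369]
dish [0.5255 0.1575 0.016 ] dia 1.0961480712890634
[0.5241 0.2213 0.016 ]
[0.5268 0.0935 0.016 ]
```

View pics/crop1.png

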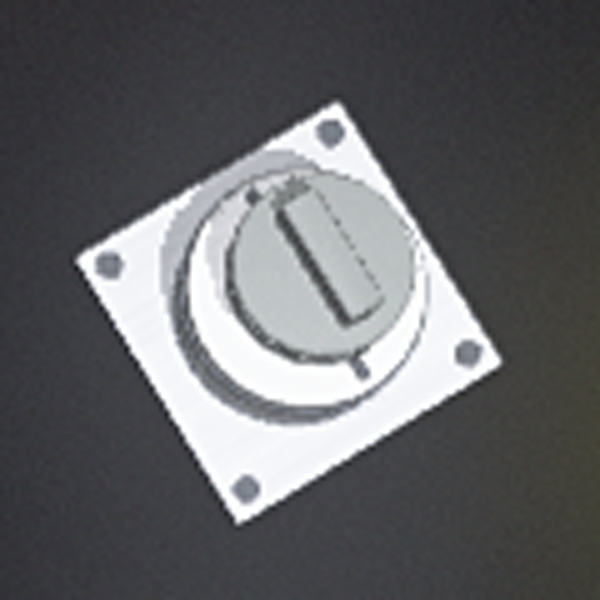

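The crop shows a square aluminium plate with a two-tone canister and a grey cap, disc centre about (323,265) and bar centre about (332,250) in crop pixels. Plate corners are (340,100), (500,362), (238,523) and (78,260), and the bar is parallel to the plate edge. This is the canister meant.

Run:
```python
from h import *
f=lambda x,y:(300+(x+.5)/5-.5,200+(y+.5)/5-.5)
P=[ray("top",f(*p),.006) for p in ((340,100),(500,362),(238,523),(78,260))]
print("plate",np.mean(P,0),[np.linalg.norm(P[i]-P[i-1]) for i in range(4)])
for a,b in((0,1),(3,2)):
    d=P[a]-P[b];print("yaw",np.arctan2(d[1],d[0]))
d=P[0]-P[3];print("yaw-90",np.arctan2(d[1],d[0])-np.pi/2)
print("disc",ray("top",f(323,265),.134),"dia",np.linalg.norm(ray("top",f(228,265),.134)-ray("top",f(418,265),.134)))
print("bar",ray("top",f(332,250),.16))
d=ray("top",f(277,212),.134)-ray("top",f(345,325),.134);print("bar yaw",np.arctan2(d[1],d[0]))
s=arm.get_state();print(s['eef_pos'],s['q'])
```

```text
plate [ 0.5392 -0.1922  0.006 ] [np.float64(0.11947470331067982), np.float64(0.11819507080545377), np.float64(0.11826229555512412), np.float64(0.11721902887925705)]
yaw 0.5506985466332841
yaw 0.5608910601616319
yaw-90 -2.5686694858278827
disc [ 0.5385 -0.1916  0.134 ] dia 0.06523358010614648
bar [ 0.5399 -0.1918  0.16  ]
bar yaw 0.5484953582978035
[0.2737 0.6165 0.2257] [ 1.4411  0.3593  0.0112 -0.0003 -1.2241 -0.2881]
```

```bash
python3 -m handwheel '[[[0.45,0.5,0,0,0,0,0],[0.9,1,0,0,0,0,0]]]' && python3 -m handwheel '[[[0.45,0.5,0,0,0,0,0],[0.9,1,0,0,0,0,0]]]'
```

```text
t: 0.35
eef_pos: [0.3072, 0.5133, 0.2255]
ee_rot: [3.14, -0.0, -0.417]
force: [0.9, -0.4, -0.4]
width: 0.0879
gripper_force: 0.0
t: 0.6
eef_pos: [0.3408, 0.4104, 0.2263]
ee_rot: [3.141, 0.0, -0.418]
force: [0.9, 0.4, 0.8]
width: 0.0876
gripper_force: 0.0
```

```bash
python3 -m handwheel '[[[0.45,0.49,0,0,0,0,0],[0.89,0.98,0,0,0,0,0]]]' >/dev/null && python3 -m handwheel '[[[0.45,0.49,0,0,0,0,0],[0.89,0.98,0,0,0,0,0]]]' >/dev/null && python3 -m handwheel '[[[0.45,0.49,0,0,0,0,0],[0.89,0.98,0,0,0,0,0]]]' && python3 -m handwheel '[[[0.45,0.49,0,0,0,0,0],[0.89,0.98,0,0,0,0,0]]]' >/dev/null && python3 -m handwheel '[[[0.45,0.49,0,0,0,0,0],[0.89,0.98,0,0,0,0,0]]]' >/dev/null && python3 -m handwheel '[[[0.45,0.49,0,0,0,0,0],[0.89,0.98,0,0,0,0,0],[0.89,0.98,0,0,0,0,0]]]' && python3 -m handwheel '[[[0,0,0,0,0,0.3,0],[0,0,0,0,0,0.6,0],[0,0,0,0,0,0.87,0]]]'
```

```text
t: 1.35
eef_pos: [0.4404, 0.1089, 0.2266]
ee_rot: [-3.141, -0.0, -0.417]
force: [1.0, 0.5, -0.2]
width: 0.0878
gripper_force: 0.0
t: 2.22
eef_pos: [0.5402, -0.194, 0.2253]
ee_rot: [3.141, 0.002, -0.422]
force: [-0.2, 0.6, -0.9]
width: 0.0878
gripper_force: 0.0
t: 2.6
eef_pos: [0.5398, -0.1904, 0.2263]
ee_rot: [3.141, 0.001, -0.857]
force: [-0.1, -0.2, -0.6]
width: 0.0878
gripper_force: 0.0
```

```bash
python3 -m handwheel '[[[0,0,0,0,0,0.3,0],[0,0,0,0,0,0.6,0],[0,0,0,0,0,0.87,0]]]' >/dev/null && python3 -m handwheel '[[[0,0,0,0,0,0.3,0],[0,0,0,0,0,0.6,0],[0,0,0,0,0,0.87,0]]]' >/dev/null && python3 -m handwheel '[[[0,0,0,0,0,0.3,0],[0,0,0,0,0,0.6,0],[0,0,0,0,0,0.87,0]]]' >/dev/null && python3 -m handwheel '[[[0,0,0,0,0,0.3,0],[0,0,0,0,0,0.6,0],[0,0,0,0,0,0.86,0],[0,0,0,0,0,0.86,0]]]'
python3 - <<'E'
from h import *
from scipy.spatial.transform import Rotation as R
s=arm.get_state();print(s['eef_pos'],s['ee_rot'],s['q'])
T=np.eye(4);T[:3,:3]=R.from_euler('xyz',s['ee_rot']).as_matrix();T[:3,3]=s['eef_pos'];np.save("T.npy",T)
cv2.imwrite("pics/w1.png",cams.grab_frame("wrist"))
E
```

```text
t: 4.22
eef_pos: [0.5399, -0.1904, 0.2264]
ee_rot: [3.141, -0.0, -2.586]
force: [0.5, 0.6, -0.0]
width: 0.0878
gripper_force: 0.0
[ 0.5399 -0.1904  0.2264] [ 3.1412 -0.0002 -2.5864] [ 0.0025  0.1914 -0.2189 -0.0003 -1.1609 -1.018 ]
```

View pics/w1.png

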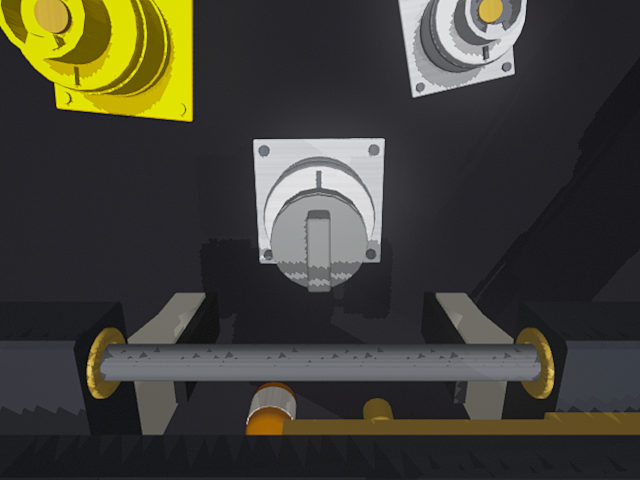

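The wrist view shows the cap centred at column ~319.5 (disc 271–368), the bar vertical in the image (columns ~307–330, rows 210–292), and both fingers clear. Now for the lateral offset.

Run:
```python
from h import *
T=np.load("T.npy");Ti=np.linalg.inv(T)
im=cv2.imread("pics/w1.png");g=cv2.cvtColor(im,cv2.COLOR_BGR2GRAY)
for r in (225,240,255,275): print(r,g[r,300:338])
for r in (225,240,250): print(r,g[r,262:282],g[r,360:380])
f=lambda uv,z:(Ti@np.r_[ray("wrist",uv,z,T),1])[:3]*1e3
print("bar top",f((318,255),.16),ray("wrist",(318,255),.16,T)); 
print("w",f((307,255),.16),f((330,255),.16),"far/near ends",f((318,218),.16),f((318,292),.16))
print("disc",f((271,242),.134),f((368,242),.134))
P=[ray("wrist",p,.006,T) for p in((254,139),(384,139),(381,262),(258,262))]
print("plate mid",np.mean(P[:2],0),P)
```

```text
225 [158 158 159 162 155 122 102 124 145 155 160 158 158 159 158 157 158 157
 158 157 158 157 157 158 158 157 158 157 146 125 130 162 158 158 158 157
 157 158]
240 [155 156 155 157 162 148 100 109 141 153 158 156 156 157 156 157 155 156
 156 155 156 156 156 156 157 156 158 155 144 125 127 155 157 156 155 155
 156 155]
255 [154 153 154 154 154 159 141 107 137 148 154 156 155 155 155 155 155 155
 154 153 154 154 154 154 154 154 155 153 143 125 124 151 155 154 154 154
 153 154]
275 [154 154 154 154 155 158 148 109  91 104 108 109 108 109 110 109 110 109
 108 109 108 109 108 109 107 108 111 108 103  89 104 146 158 156 151 140
 145 154]
225 [205 192 173 203 220 219 221 222 224 223 192 119 138 156 157 157 157 157
 157 157] [157 157 156 141 115 180 221 214 212 213 211 211 209 181 161 205 201 201
 201 202]
240 [213 211 210 213 213 211 210 193 144 138 154 156 155 155 155 155 155 156
 155 155] [154 154 154 154 154 154 138 137 181 189 160 138 152 171 170 158 148 184
 205 205]
250 [155 155 162 150 100  74  70  53  57 105 151 155 156 155 155 153 154 155
 154 154] [154 154 154 153 154 150 128  89  68  63  76  75  68  73 103 134 150 147
 147 147]
bar top [ 4.0395 -0.6819 66.4231] [ 0.5368 -0.1931  0.16  ]
w [ 4.0411 -7.0904 66.4206] [ 4.0377  6.3094 66.4257] far/near ends [26.1677 -0.6461 66.4265] [-19.3732  -0.7198  66.4194]
disc [  4.0588 -31.0719  92.4115] [ 4.0439 31.3897 92.4352]
plate mid [ 0.487  -0.2236  0.006 ] [array([ 0.518 , -0.2735,  0.006 ]), array([ 0.456 , -0.1737,  0.006 ]), array([ 0.555 , -0.1094,  0.006 ]), array([ 0.6191, -0.2128,  0.006 ])]
```

```bash
python3 -m handwheel '[[[0.034,-0.005,0.5,0,0,0,0],[0.034,-0.005,1,0,0,0,0],[0.034,-0.005,1,0,0,0,0]]]' && python3 -m handwheel '[[[0,0,0.05,0,0,0,0],[0,0,0.1,0,0,0,0],[0,0,0.1,0,0,0,0]]]' && python3 -m handwheel '[[[0,0,0,0,0,0,120],[0,0,0,0,0,0,180],[0,0,0,0,0,0,200],[0,0,0,0,0,0,220],[0,0,0,0,0,0,255]]]' 30 && python3 -m handwheel '[[[0,0,0,0,0,0,255],[0,0,0,0,0,0,255],[0,0,0,0,0,0,255],[0,0,0,0,0,0,255]]]' 30
```

```text
t: 4.65
eef_pos: [0.5358, -0.1924, 0.144]
ee_rot: [3.138, -0.005, -2.586]
force: [-0.5, -0.4, 0.1]
width: 0.0876
gripper_force: 0.0
t: 5.03
eef_pos: [0.5384, -0.1928, 0.1393]
ee_rot: [-3.141, 0.001, -2.587]
force: [0.4, -0.2, 0.3]
width: 0.0879
gripper_force: 0.0
t: 5.65
eef_pos: [0.538, -0.1928, 0.1385]
ee_rot: [3.142, -0.0, -2.588]
force: [-0.3, 0.5, 0.1]
width: 0.0431
gripper_force: 0.0
t: 6.15
eef_pos: [0.538, -0.1928, 0.1385]
ee_rot: [3.142, -0.0, -2.588]
force: [-0.4, 0.7, -0.2]
width: 0.0136
gripper_force: 30.0
```

```bash
python3 -m handwheel '[[[0,0,0.0125,0,0,0,255],[0,0,0.025,0,0,0,255],[0,0,0.0375,0,0,0,255],[0,0,0.0375,0,0,0,255]]]' 40 && python3 -m handwheel '[[[0,0,0.0125,0,0,0,255],[0,0,0.0125,0,0,0,255]]]'
```

```text
t: 6.65
eef_pos: [0.5381, -0.1928, 0.1356]
ee_rot: [-3.142, 0.0, -2.588]
force: [-0.8, 1.4, 3.6]
width: 0.0135
gripper_force: 40.0
t: 6.9
eef_pos: [0.5381, -0.1928, 0.1346]
ee_rot: [-3.142, 0.0, -2.588]
force: [-1.6, 0.6, 3.7]
width: 0.0138
gripper_force: 40.0
```

```bash
python3 -m handwheel '[[[0,0,0.0065,0,0,0,255],[0,0,0.0065,0,0,0,255]]]' | grep -E "pos|force" && python3 -m handwheel '[[[0,0,0.0065,0,0,0,255],[0,0,0.0065,0,0,0,255]]]'| grep -E "pos|force"
```

```text
eef_pos: [0.5381, -0.1928, 0.1341]
force: [-1.3, 0.9, 5.6]
gripper_force: 40.0
eef_pos: [0.5381, -0.1928, 0.1335]
force: [-0.9, 0.2, 4.8]
gripper_force: 40.0
```

```bash
python3 -m handwheel '[[[0,0,0.0065,0,0,0,255],[0,0,0.0065,0,0,0,255]]]' | grep -E "pos|force" && python3 -m handwheel '[[[0,0,0.0065,0,0,0,255],[0,0,0.0065,0,0,0,255]]]'| grep -E "pos|force"
```

```text
eef_pos: [0.5381, -0.1928, 0.133]
force: [-0.9, 0.8, 4.1]
gripper_force: 40.0
eef_pos: [0.5381, -0.1928, 0.1325]
force: [-1.4, 1.2, 5.1]
gripper_force: 40.0
```

```bash
python3 -m handwheel '[[[0,0,0.0065,0,0,0,255],[0,0,0.0065,0,0,0,255]]]' | grep -E "pos|force:" && python3 -m handwheel '[[[0,0,0.0065,0,0,0,255],[0,0,0.0065,0,0,0,255]]]'| grep -E "pos|force:"
```

```text
eef_pos: [0.5381, -0.1928, 0.132]
force: [-1.2, 0.7, 5.3]
gripper_force: 40.0
eef_pos: [0.5381, -0.1928, 0.1315]
force: [-1.6, 0.4, 5.3]
gripper_force: 40.0
```

```bash
python3 -m handwheel '[[[0,0,0.0065,0,0,0,255],[0,0,0.0065,0,0,0,255]]]' | grep -E "pos|force:" && python3 -m handwheel '[[[0,0,0.0065,0,0,0,255],[0,0,0.0065,0,0,0,255]]]'| grep -E "pos|force:"
```

```text
eef_pos: [0.5382, -0.1928, 0.131]
force: [-1.6, 2.2, 5.5]
gripper_force: 40.0
eef_pos: [0.5381, -0.1928, 0.1305]
force: [-1.4, 1.0, 5.5]
gripper_force: 40.0
```

```bash
python3 -m handwheel '[[[0,0,0.0065,0,0,0,255],[0,0,0.0065,0,0,0,255]]]' | grep -E "pos|force:" && python3 -m handwheel '[[[0,0,0.0065,0,0,0,255],[0,0,0.0065,0,0,0,255]]]'| grep -E "pos|force:"
```

```text
eef_pos: [0.5381, -0.1928, 0.1303]
force: [-1.8, 2.3, 8.6]
gripper_force: 40.0
eef_pos: [0.5382, -0.1929, 0.1303]
force: [-4.2, 2.7, 11.3]
gripper_force: 40.0
```

```bash
python3 -m handwheel '[[[0,0,0.0065,0,0,0,255],[0,0,0.0065,0,0,0,255]]]' | grep -E "pos|force:"
```

```text
eef_pos: [0.5382, -0.1929, 0.1303]
force: [-5.1, 2.8, 16.0]
gripper_force: 40.0
```

```bash
python3 -m handwheel '[[[0,0,0.0065,0,0,0,255],[0,0,0.0065,0,0,0,255]]]' | grep -E "pos|force:"
```

```text
eef_pos: [0.5383, -0.1929, 0.1303]
force: [-6.1, 3.9, 19.2]
gripper_force: 40.0
```

Bottom felt at z=0.1303 (8.2 mm down). I'll ease off a little, then twist.

```bash
python3 -m handwheel '[[[0,0,-0.02,0,0,0,255],[0,0,-0.02,0,0,0,255]]]' | grep -E "pos|force:" && python3 -m handwheel '[[[0,0,0,0,0,-0.1,255],[0,0,0,0,0,-0.2,255],[0,0,0,0,0,-0.2,255]]]' | grep -vE "width"; python3 -c "
from station import arm;s=arm.get_state();print(s['force'],s['moment'])"
```

```text
eef_pos: [0.5381, -0.1928, 0.1303]
force: [-1.2, 0.5, 6.3]
gripper_force: 40.0
t: 10.52
eef_pos: [0.5384, -0.193, 0.1303]
ee_rot: [-3.141, 0.0, -2.487]
force: [-0.9, 0.5, 5.8]
gripper_force: 40.0
[-0.86004522  0.50561139  5.82625014] [0.26062595 0.31501593 0.03544952]
```

Turning freely with low lateral force, so I'll continue.

```bash
python3 -m handwheel '[[[0,0,0,0,0,-0.2,255],[0,0,0,0,0,-0.4,255],[0,0,0,0,0,-0.6,255],[0,0,0,0,0,-0.6,255]]]' | grep -vE "width"; python3 -c "
from station import arm;s=arm.get_state();print(s['force'],s['moment'])"
```

```text
t: 11.02
eef_pos: [0.5387, -0.193, 0.1303]
ee_rot: [-3.14, 0.0, -2.186]
force: [-0.6, 0.8, 6.8]
gripper_force: 40.0
[-0.63353641  0.76018298  6.81510564] [0.12443327 0.00169216 0.02935986]
```

```bash
python3 -m handwheel '[[[0,0,0,0,0,-0.2,255],[0,0,0,0,0,-0.4,255],[0,0,0,0,0,-0.6,255],[0,0,0,0,0,-0.8,255],[0,0,0,0,0,-0.8,255]]]' | grep -vE "width" && python3 -m handwheel '[[[0,0,0,0,0,-0.2,255],[0,0,0,0,0,-0.4,255],[0,0,0,0,0,-0.6,255],[0,0,0,0,0,-0.76,255],[0,0,0,0,0,-0.76,255]]]' | grep -vE "width"
```

```text
t: 11.65
eef_pos: [0.5389, -0.193, 0.1304]
ee_rot: [-3.14, -0.0, -1.786]
force: [-0.0, 1.0, 5.3]
gripper_force: 40.0
t: 12.28
eef_pos: [0.5389, -0.193, 0.1304]
ee_rot: [-3.14, -0.001, -1.406]
force: [0.8, -0.9, 4.7]
gripper_force: 40.0
```

```bash
python3 - <<'E'
from h import *
s=arm.get_state();print(s['force'],s['moment'],s['ee_rot'],s['q'])
im=cams.grab_frame("top");cv2.imwrite("pics/top1.png",cv2.resize(im[200:320,300:420],None,fx=5,fy=5,interpolation=cv2.INTER_CUBIC))
E
python3 -m handwheel '[[[0,0,-0.04,0,0,0,255],[0,0,-0.08,0,0,0,255],[0,0,-0.08,0,0,0,255]]]'|grep -v width; python3 -m handwheel '[[[0,0,-0.04,0,0,0,255],[0,0,-0.08,0,0,0,255],[0,0,-0.08,0,0,0,255]]]'|grep -v width
```

```text
[ 0.7529 -0.876   4.7091] [ 0.1722 -0.1123  0.0091] [-3.14   -0.0007 -1.4064] [-0.0019  0.272  -0.3494  0.0006 -0.9477  0.166 ]
t: 12.7
eef_pos: [0.5388, -0.1929, 0.1368]
ee_rot: [-3.14, -0.0, -1.408]
force: [3.0, -1.1, 2.3]
gripper_force: 40.0
t: 13.08
eef_pos: [0.5377, -0.1927, 0.1426]
ee_rot: [3.141, 0.0, -1.408]
force: [0.8, -0.8, 0.3]
gripper_force: 40.0
```

```bash
python3 -m handwheel '[[[0,0,-0.04,0,0,0,255],[0,0,-0.08,0,0,0,255],[0,0,-0.12,0,0,0,255],[0,0,-0.12,0,0,0,255]]]'|grep -E 'pos|force:'; python3 -m handwheel '[[[0,0,-0.06,0,0,0,255],[0,0,-0.12,0,0,0,255],[0,0,-0.12,0,0,0,255]]]'|grep -E 'pos|force:'
```

```text
eef_pos: [0.5379, -0.1928, 0.1524]
force: [-0.5, 0.1, -1.6]
gripper_force: 40.0
eef_pos: [0.5384, -0.1928, 0.1625]
force: [-0.3, 0.3, -1.7]
gripper_force: 40.0
```

```bash
python3 -m handwheel '[[[0,0,-0.12,0,0,0,255],[0,0,-0.3,0,0,0,255],[0,0,-0.6,0,0,0,255],[0,0,-0.95,0,0,0,255],[0,0,-0.95,0,0,0,255]]]'
python3 - <<'E'
from h import *
cv2.imwrite("pics/s1.png",cams.grab_frame("scene")[100:400,150:550])
s=arm.get_state();print(s['eef_pos'],s['ee_rot'],s['width'])
psi=s['ee_rot'][2];d=np.array([.5255,.1575])-s['eef_pos'][:2]
print(d@[np.cos(psi),np.sin(psi)],d@[np.sin(psi),-np.cos(psi)])
E
```

```text
t: 14.58
eef_pos: [0.5396, -0.1931, 0.2415]
ee_rot: [-3.136, -0.002, -1.407]
force: [-0.4, 0.7, -1.8]
width: 0.0137
gripper_force: 40.0
[ 0.5387 -0.1928  0.2397] [-3.1386 -0.0006 -1.4078] 0.01350390644826092
-0.3478347967384804 -0.04382314489642488
```

View pics/s1.png

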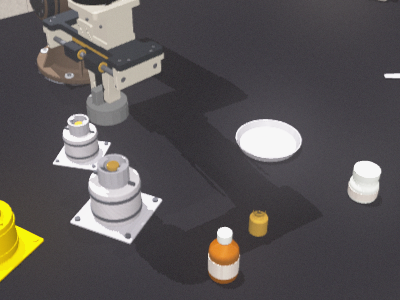

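The picture shows the cap held upright under the gripper at (107,107), the canister neck open at (113,165) and the dish at (268,140). The way there is clear.

```bash
python3 -m handwheel '[[[-0.2,-0.03,0,0,0,0,255],[-0.5,-0.06,0,0,0,0,255],[-0.87,-0.11,0,0,0,0,255]]]' >/dev/null; python3 -m handwheel '[[[-0.43,-0.05,0,0,0,0,255],[-0.87,-0.11,0,0,0,0,255]]]' >/dev/null; python3 -m handwheel '[[[-0.43,-0.05,0,0,0,0,255],[-0.87,-0.11,0,0,0,0,255]]]' ; python3 -m handwheel '[[[-0.43,-0.05,0,0,0,0,255],[-0.87,-0.11,0,0,0,0,255]]]' >/dev/null; python3 -m handwheel '[[[-0.4,-0.05,0,0,0,0,255],[-0.7,-0.09,0,0,0,0,255],[-0.87,-0.11,0,0,0,0,255],[-0.87,-0.11,0,0,0,0,255]]]' && python3 -m handwheel '[[[0,0,0.3,0,0,0,255],[0,0,0.6,0,0,0,255],[0,0,0.9,0,0,0,255],[0,0,1,0,0,0,255],[0,0,1,0,0,0,255]]]'
python3 - <<'E'
from h import *
im=cams.grab_frame("scene")[170:320,340:540]
cv2.imwrite("pics/s2.png",cv2.resize(im,None,fx=3,fy=3))
s=arm.get_state();p=s['eef_pos'];print(p)
print("TCP, cap foot, skirt centre in crop px:",[(proj("scene",[p[0],p[1],p[2]-d])-[340,170])*3 for d in(0,.0395,.02)],"dish",(proj("scene",[.5255,.1575,.003])-[340,170])*3)
E
```

```text
t: 15.5
eef_pos: [0.5293, 0.0192, 0.2373]
ee_rot: [3.14, -0.0, -1.408]
force: [0.8, -0.4, -0.5]
width: 0.0137
gripper_force: 40.0
t: 16.25
eef_pos: [0.5245, 0.1585, 0.2374]
ee_rot: [3.141, -0.0, -1.406]
force: [0.2, -0.9, -1.7]
width: 0.0135
gripper_force: 40.0
t: 16.88
eef_pos: [0.525, 0.1572, 0.1579]
ee_rot: [3.141, -0.001, -1.408]
force: [0.3, -0.2, -1.6]
width: 0.0137
gripper_force: 40.0
[0.5254 0.1575 0.1585]
TCP, cap foot, skirt centre in crop px: [array([249.0322,  18.4199]), array([244.0717,  72.4255]), array([246.4957,  46.0344])] dish [230.6328 219.4711]
```

View pics/s2.png

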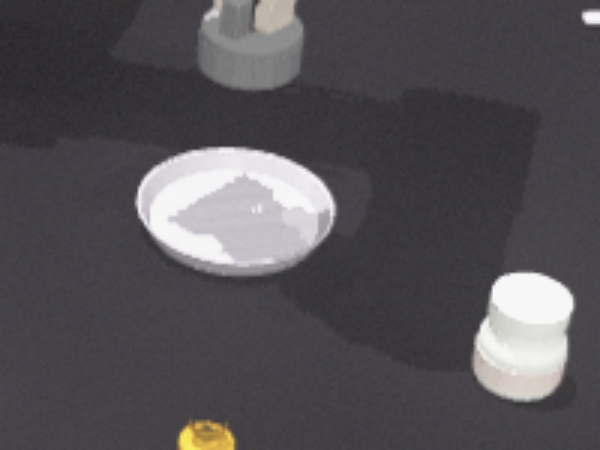

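The cap hangs upright at (250,50), above the dish whose centre is at about (237,215). That is within ~4 mm of the prediction. Lowering now.

```bash
python3 -m handwheel '[[[0,0,0.3,0,0,0,255],[0,0,0.6,0,0,0,255],[0,0,0.85,0,0,0,255],[0,0,1,0,0,0,255],[0,0,1,0,0,0,255]]]' && python3 -m handwheel '[[[0,0,0.1,0,0,0,255],[0,0,0.2,0,0,0,255],[0,0,0.28,0,0,0,255],[0,0,0.34,0,0,0,255],[0,0,0.34,0,0,0,255]]]' && python3 -m handwheel '[[[0,0,0.03,0,0,0,255],[0,0,0.05,0,0,0,255],[0,0,0.05,0,0,0,255],[0,0,0.05,0,0,0,255]]]'
```

```text
t: 17.55
eef_pos: [0.5251, 0.1577, 0.0779]
ee_rot: [3.141, -0.0, -1.408]
force: [-0.4, 0.6, -1.1]
width: 0.0134
gripper_force: 40.0
t: 18.18
eef_pos: [0.5248, 0.1576, 0.0503]
ee_rot: [3.141, -0.0, -1.408]
force: [-0.1, 0.9, -1.0]
width: 0.0141
gripper_force: 40.0
t: 18.68
eef_pos: [0.5251, 0.1578, 0.0468]
ee_rot: [-3.141, 0.0, -1.408]
force: [0.5, 0.0, -1.6]
width: 0.0136
gripper_force: 40.0
```

```bash
python3 -m handwheel '[[[0,0,0.015,0,0,0,255],[0,0,0.03,0,0,0,255],[0,0,0.03,0,0,0,255]]]'|grep -E 'pos|force:'; python3 -m handwheel '[[[0,0,0.0125,0,0,0,255],[0,0,0.0125,0,0,0,255]]]'|grep -E 'pos|force:'
```

```text
eef_pos: [0.5249, 0.1577, 0.0442]
force: [-0.1, 0.1, -1.5]
gripper_force: 40.0
eef_pos: [0.525, 0.1577, 0.0432]
force: [-0.4, 0.3, -0.7]
gripper_force: 40.0
```

```bash
python3 -m handwheel '[[[0,0,0.0125,0,0,0,255],[0,0,0.0125,0,0,0,255]]]'|grep -E 'pos|force:'
```

```text
eef_pos: [0.5251, 0.1578, 0.0425]
force: [-0.5, -0.1, 1.1]
gripper_force: 40.0
```

Contact came at z=0.0425, exactly as predicted. Releasing and backing up.

```bash
python3 -m handwheel '[[[0,0,0,0,0,0,200],[0,0,0,0,0,0,150],[0,0,0,0,0,0,100],[0,0,0,0,0,0,80],[0,0,0,0,0,0,80]]]' 10 && python3 -m handwheel '[[[0,0,0,0,0,0,80],[0,0,-0.2,0,0,0,80],[0,0,-0.5,0,0,0,80],[0,0,-0.9,0,0,0,80],[0,0,-1,0,0,0,80]]]' && python3 -m handwheel '[[[0,0,-0.5,0,0,0,80],[0,0,-1,0,0,0,80],[0,0,-1,0,0,0,80],[0,0,-1,0,0,0,80]]]'
python3 - <<'E'
from h import *
im=cams.grab_frame("scene")[130:320,340:540]
cv2.imwrite("pics/s3.png",cv2.resize(im,None,fx=3,fy=3))
E
```

```text
t: 20.18
eef_pos: [0.525, 0.1577, 0.0423]
ee_rot: [3.142, -0.0, -1.408]
force: [-0.3, 0.2, 1.0]
width: 0.0533
gripper_force: 0.0
t: 20.8
eef_pos: [0.5264, 0.1585, 0.1257]
ee_rot: [-3.137, 0.002, -1.407]
force: [-0.2, 0.4, -0.8]
width: 0.0602
gripper_force: 0.0
t: 21.3
eef_pos: [0.5246, 0.1576, 0.2023]
ee_rot: [3.141, 0.0, -1.408]
force: [0.6, 0.4, -0.3]
width: 0.0601
gripper_force: 0.0
```

View pics/s3.png

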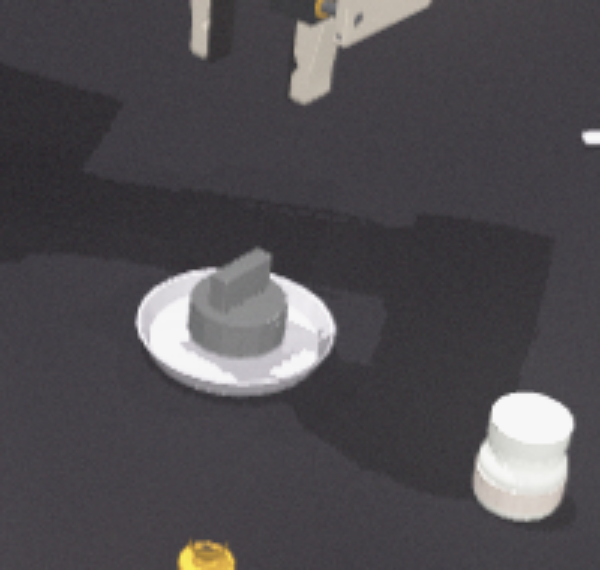

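The cap stands upright with its bar on top at (238,310), in the middle of the dish (centre ~(237,335)). The fingers are clear and the bystanders are undisturbed, so I'm handing it in.

```bash
python3 -c "
from station import arm;print(arm.job_done())"
```

```text
the job is handed in; nothing more can be done
None
```

The cap was unlocked, lifted out and set down upright in the middle of the steel dish, and the job is handed in; no verdict came back.

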